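# Shut the roof vent of the drying cabinet with the hook pole

## Task

The vent flap in the roof of the gingerbread drying cabinet stands open. Take the pole with the hooked end, put its hook through the ring on the flap and swing the flap fully shut with it, without the hand or arm touching the cabinet; then unhook the pole and lay it flat on the worktop clear of the cabinet. Leave the straight pole where it lies.

Things in the scene. Friction and masses are not known exactly. Their poses are not given: they have to be found in the camera images.
- cabinet: plain light-metal drying cabinet fixed on the worktop, 170 mm deep (x) x 220 mm wide (y) x 162 mm high, louvred front facing the robot (its own -x); origin at the centre of its underside, z up. The front part of its roof is the vent flap
- flap (a joint): angle of the vent flap in rad: 0 is fully shut (level with the roof, against a firm stop), growing as its front edge rises; starts about 0.95 to 1.25. It turns about a level axis along the cabinet's y which lies 25 mm behind the cabinet's centre (own +x) and 157 mm above the worktop. The hinge is stiff enough that the flap stays wherever it is left; about 1 N at the ring moves it
- flap_ring (a point): centre of the round steel ring eye on the middle of the flap's front edge, 137 mm from the hinge axis, in the plane of the flap. The hole is 40 mm wide, the wire 8 mm thick; the hole runs along the cabinet's y (sideways) at every flap angle, so a hook enters it from the side. With the flap shut the ring's centre stands 27 mm in front of the cabinet, 157 mm above the worktop. Flap 110 mm long, 182 mm wide, 10 mm thick
- pole_grip (a point): grip point of the hooked pole, at the centre of its straight wooden handle near the pole's centre of mass, half-way up (15 mm above the worktop as it lies). Handle 22 mm wide, 30 mm high, from 100 mm behind this point to 80 mm ahead of it. Own x runs along the pole to the hook, y to the left, z up; a steel rod 10 mm thick runs on from the handle at the height of this point to 190 mm ahead, where it bends square to the left. Loose, 0.14 kg
- pole_hook (a point): middle of the bent hook end of that pole: a straight round steel pin 10 mm thick that runs from the rod 50 mm to the left (own +y) and ends free. This point is 190 mm ahead (x) and 25 mm to the left (y) of pole_grip, at the same height; axes as pole_grip
- straight_grip (a point): centre of the like handle of the other, straight pole, which ends 190 mm ahead in a rubber knob 28 mm wide and has no hook; to be left alone. The two poles lie left and right, in either order; their x axes point roughly away from the robot

How it is judged:
By the outcome, as a careful person would: the job done as asked, in the order asked, and still so for the second after the job is handed in, with the robot touching nothing.
It also fails if it takes over 56 s, if anything falls off the work surface, if the arm or the gripper's body presses on something with over 40 N, if the wrist force passes 120 N, or if a joint passes its speed limit or range.

## Robot

A 6-joint arm with a two-finger parallel gripper is mounted at the origin on a cart in front of the work surface, level with it; the furniture and walls round the work are solid. World frame = base frame: x ahead of the robot, y to its left, z up, the work surface at z = 0. Lengths are in m, angles in rad, forces in N, time in s.
With the tool pointing down it reaches from about 0.3 to 0.875 m from the base axis. Payload 6.4 kg.
Tool frame: the origin (TCP) lies midway between the tips of the shut fingers; the grasp point (between the pads) lies 19 mm behind it (grasp_offset is the distance from the TCP to the grasp point, in m); z points along the fingers, y is the line along which they close (so a half turn about z gives the same grasp; the last joint's range is limited). The gripper opens to 85 mm and grips with 20 to 120 N. Pads are 22 mm wide; open, the fingers measure 114 mm over their backs; the gripper's body (76 mm by 85 mm) begins 54 mm behind the grasp point. The pads swing forward as they close: fully open they stand 13 mm farther back than shut.
Start: joints at [0.971, 0.181, 1.607, -0, 1.354, -0.206], TCP at [0.221, 0.531, 0.231] pointing down, gripper open.
Joint ranges: [-2.99, 2.99], [-0.89, 2.07], [0.3, 2.58], [-1.14, 4.28], [0, 2.63], [-3.12, 3.12]. Speed limits (rad/s): [2.57, 2.57, 3.01, 3.14, 3.14, 3.14].

## Interface

Orientations are given as a unit quaternion [w, x, y, z].
In Python, from bench import * gives the robot as it stands. The module is installed in compiled form; this text tells all that it offers.
- The arm moves only by the tool servo_tool, never from a script. Its argument "commands" is text: rows parted by semicolons, each of 7 numbers parted by spaces: the turn, a rotation vector about the tool's x, y, z in rad, then the shift along the tool's x, y, z in mm, then the opening, from 0 (shut) to 1 (fully open). In form: wx wy wz dx dy dz claw; .... A call has 1 to 5 rows; each row shifts and turns the commanded pose from where the row before left it, along the tool's axes as they then stand; what a row does not reach is not made up. A row lasts 1/8 s, in which the tool goes at most 62.5 mm and 10.7 degrees, less where a joint would pass 70% of its speed; a pose out of reach is approached as far as the arm can. A call with a gripper value outside its range is refused whole. The fingers move at their own pace and stop on an object; the grip force is fixed at half the most. Time passes only in rows, so rows that do not move let the fingers close. It gives the time, the measured TCP pose, the force, the opening and the grip force at its end, in the units of the state.
- get_obs(): the state, without advancing time (a new reading comes with each control period).
- camera(name): name is "scene" or "top" or "wrist"; returns the picture (420x560x3 uint8, blue, green, red); there is no depth.
- calibration(name): a dict with "fx", "fy", "cx", "cy" (pixels), "k1" (the pictures are not rectified: a ray, as slopes to the right and down, at radius r is drawn at 1 + k1 r^2 times it, then the intrinsics apply), "R" (3x3) and "t" (3): a world point X has camera coordinates R X + t. Camera axes: x right, y down, z forward; pixel columns grow to the right and rows downward; lengths in m; the calibration is good to about 2 mm. A picture is of the moment at which its call begins: read the wrist's pose just before it. calibration takes no time and is no camera call; for the wrist camera it gives the pose at the moment of the call.
- hand_in(): hands the job in; it is judged then, once.
The state is a dict: "time_s": time; "q": joint angles; "dq": joint speeds; "joint_efforts": joint torques, N m; "eef_pos": TCP position; "eef_rot": TCP orientation; "wrist_force": force on the tool from outside, world axes, zero at the start; "torque": the same for the moment, N m; "opening": opening from 0.0 (shut) to 1.0 (fully open); "grasp_force": force on a finger pad.
Only numpy, scipy, OpenCV 4.12 (cv2) and the standard library are available. Lean on these libraries where they do the work, as an engineer would, in place of code of your own. Each camera call takes 0.05 s, during which the arm holds its last target. There are 200 camera calls.

## Working session

There is one attempt and no reset: what is moved stays moved. The work goes in short steps, Python scripts to look and compute and a tool call to move; the robot and the scene stay as the last step left them, time stands still between calls to the robot, and variables do not carry over. Pictures are saved under pics/ and viewed, at most 10 in all, crops included, and the job is handed in when it is done.

Besides the shell and the picture viewer there is one more tool, called after ">>>" in YAML: its name, and indented under it one key for each argument. servo_tool: Moves the arm, as the interface text tells. Its arguments: {"type":"object","properties":{"commands":{"type":"string"}},"required":["commands"]}

```bash
mkdir -p pics; python3 - <<'E'
from bench import *
import cv2
for n in("scene","top"):
    cv2.imwrite(f"pics/{n}0.png",camera(n)); c=calibration(n); print(n,{k:(v if not hasattr(v,'tolist') else v.round(4).tolist()) for k,v in c.items()})
print(get_obs())
E
```

```text
scene {'fx': 380.53257641989524, 'fy': 380.53257641989524, 'cx': 280.2446215741186, 'cy': 208.01219321742664, 'k1': -0.09445945968021259, 'R': [[0.6714, -0.7409, -0.016], [-0.5772, -0.5093, -0.6383], [0.4648, 0.4378, -0.7696]], 't': [-0.3983, 0.4367, 0.8021]}
top {'fx': 401.86965765332747, 'fy': 401.86965765332747, 'cx': 281.7236665923918, 'cy': 209.59807098343174, 'k1': -0.041835100093155816, 'R': [[0.0137, -0.9998, -0.0139], [-0.9986, -0.013, -0.0522], [0.052, 0.0146, -0.9985]], 't': [0.0276, 0.598, 1.1465]}
{'time_s': 0.1, 'q': array([ 9.70690602e-01,  1.81499259e-01,  1.60790057e+00,  4.73275975e-07,
        1.35379623e+00, -2.06306533e-01]), 'dq': array([-1.28784658e-03, -3.08768723e-03, -1.09441188e-03, -3.18208852e-04,
        1.95980346e-05, -3.76728632e-04]), 'joint_efforts': array([-1.08702200e-04, -4.45881629e+01, -3.52238953e+01, -2.88565680e-04,
        4.28339525e-03,  1.13404172e-05]), 'eef_pos': array([0.22032943, 0.5305772 , 0.23045956]), 'eef_rot': array([-3.14775065e-04,  1.95629766e-01,  9.80677496e-01, -7.37319245e-04]), 'wrist_force': array([ 0.66493726, -0.1643123 , -0.06929697]), 'torque': array([-0.07330243, -0.02800366,  0.03239035]), 'grasp_force': 0.0, 'opening': 0.9983922156308151}
```

View pics/scene0.png

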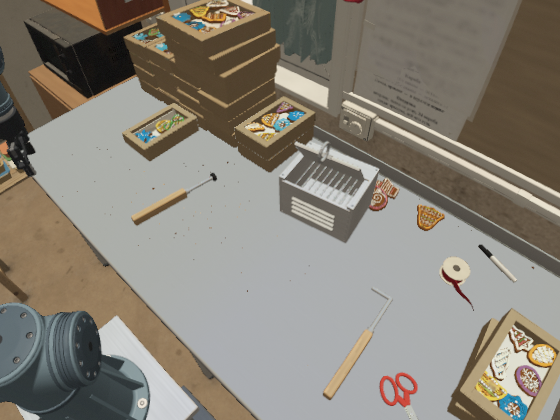

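View pics/top0.png

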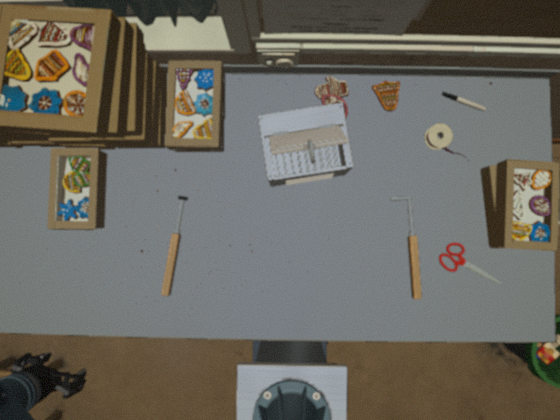

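The hooked pole lies right (top view: handle (416,297) to (413,236), hook (410,198) to (391,198)). The cabinet is around (305,145) with its flap open, and the straight pole lies left. Next I'll enlarge the cabinet and pole.

```bash
python3 - <<'E'
import cv2,numpy as np
t=cv2.imread("pics/top0.png");s=cv2.imread("pics/scene0.png")
r=lambda a,f:cv2.resize(a,None,fx=f,fy=f,interpolation=cv2.INTER_CUBIC)
a=r(t[95:195,250:360],4)   # 440x400
b=r(t[190:305,380:440],3.478) # 
b=cv2.resize(t[190:305,380:440],(209*1,400),interpolation=cv2.INTER_CUBIC)
cv2.imwrite("pics/c1.png",np.hstack([a,b]))
cv2.imwrite("pics/c2.png",r(s[130:250,265:395],5))
E
```

```text
(no output)
```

View pics/c1.png

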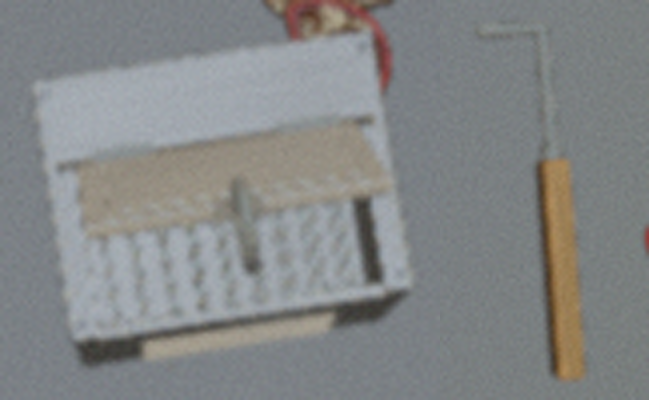

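View pics/c2.png

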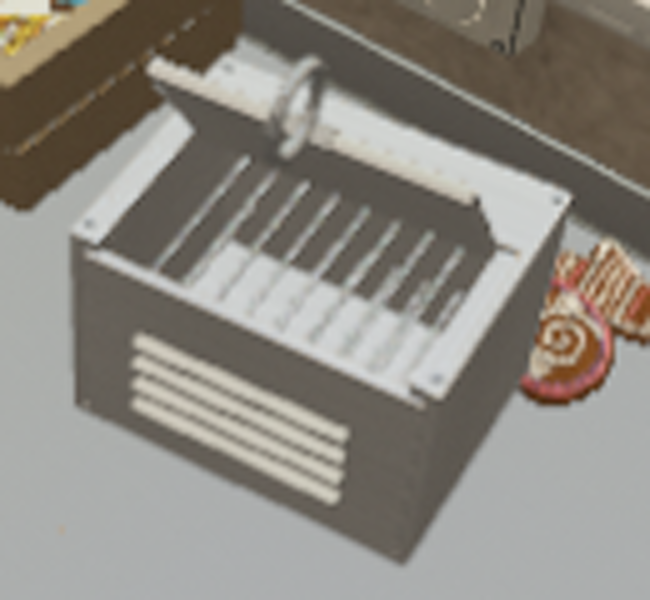

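Read-offs (full-image pixels):
- **Top view, roof corners:** (258.8,116.3), (342,103.8), (352.8,167), (268.8,180).
- **Top view, ring:** (311,151).
- **Top view, hook:** tip (391.5,198.6), bend (410,198.6).
- **Scene view, cabinet:** roof (279.4,177), (379.4,170), (349,211); base (345.4,242.6), (280,210.6).
- **Scene view, ring:** (324.6,151).

Now I'll fit the poses.

```bash
cat >h.py <<'E'
from bench import *
import numpy as np,cv2
from scipy.optimize import least_squares
from scipy.spatial.transform import Rotation as Ro
def proj(c,X):
    K=np.array([[c["fx"],0,c["cx"]],[0,c["fy"],c["cy"]],[0,0,1.]])
    p=np.atleast_2d(X)@np.array(c["R"]).T+c["t"]
    u=p[:,:2]/p[:,2:]; u=u*(1+c["k1"]*(u**2).sum(1,keepdims=True))
    return u*[c["fx"],c["fy"]]+[c["cx"],c["cy"]]
def se2(p,L):
    L=np.atleast_2d(np.array(L,float)); c,s=np.cos(p[2]),np.sin(p[2])
    return np.c_[p[0]+c*L[:,0]-s*L[:,1],p[1]+s*L[:,0]+c*L[:,1],L[:,2]]
def ring(a): return [.025-.137*np.cos(a),0,.157+.137*np.sin(a)]
E
python3 - <<'E'
from h import *
T,S=calibration("top"),calibration("scene")
def cab(p):
    tl=[[.085,.11,.162],[.085,-.11,.162],[-.085,-.11,.162],[-.085,.11,.162],ring(p[3])]
    sl=[[-.085,.11,.162],[.085,-.11,.162],[-.085,-.11,.162],[-.085,-.11,0],[-.085,.11,0],ring(p[3])]
    return np.r_[proj(T,se2(p,tl))-[[258.75,116.25],[342,103.75],[352.75,167],[268.75,180],[311.25,151.25]],
      proj(S,se2(p,sl))-[[279.4,177],[379.4,170],[349,211],[345.4,242.6],[280,210.6],[324.6,151]]]
r=least_squares(lambda p:cab(p).ravel(),[.7,0,0,1.1]);print("cab",r.x.round(4));print(cab(r.x).round(1).tolist());print("ring",se2(r.x,ring(r.x[3])),"shut",se2(r.x,ring(0)))
def pole(p):
    L=[[-.1,0,.03],[.08,0,.03],[.19,0,.015],[.19,.05,.015]]
    return np.r_[proj(T,se2(p,L))-[[417.3,298.7],[413,236],[410.1,198.6],[391.5,198.6]],proj(S,se2(p,L))-[[328,395],[369,333],[391,299],[373,290]]]
q=least_squares(lambda p:pole(p).ravel(),[.35,-.3,0]);print("pole",q.x.round(4));print(pole(q.x).round(1).tolist())
print("hook",se2(q.x,[.19,.025,.015]))
E
```

```text
cab [ 0.7662 -0.0248  0.1559  1.0122]
[[-0.5, -1.5], [1.0, -1.2], [0.4, 0.5], [-1.3, -0.2], [-0.5, -0.7], [-1.6, -1.3], [0.2, -0.9], [2.9, -1.2], [-1.0, 3.9], [-1.1, 3.0], [-1.1, 0.3]]
ring [[ 0.71913688 -0.03221564  0.27317614]] shut [[ 0.65552747 -0.04221613  0.157     ]]
pole [ 0.4472 -0.3478  0.0727]
[[1.1, 0.6], [0.9, -0.2], [-0.7, -0.8], [0.7, 0.2], [-1.6, 0.9], [0.6, -1.8], [-0.4, 0.7], [0.2, -1.0]]
hook [[ 0.63491696 -0.30907796  0.015     ]]
```

>>> servo_tool:
  commands: "0 0 -0.156 0 0 0 1; 0 0 -0.156 0 0 0 1; 0 0 -0.155 0 0 0 1; 0 0 0 -10 -56 7 1; 0 0 0 -10 -56 7 1"

```text
time_s: 0.72
eef_pos: [0.2486, 0.4195, 0.2165]
eef_rot: [-0.0, -0.037, 0.999, -0.0]
wrist_force: [-0.4, -0.1, 0.5]
opening: 0.997
grasp_force: 0.0
```

>>> servo_tool:
  commands: "0 0 0 -10 -56 7 1; 0 0 0 -10 -56 7 1; 0 0 0 -10 -56 7 1; 0 0 0 -10 -56 7 1; 0 0 0 -10 -56 7 1"

```text
time_s: 1.35
eef_pos: [0.3191, 0.1436, 0.1821]
eef_rot: [0.0, -0.037, 0.999, 0.0]
wrist_force: [0.5, 0.7, 0.0]
opening: 0.999
grasp_force: 0.0
```

>>> servo_tool:
  commands: "0 0 0 -10 -56 7 1; 0 0 0 -10 -56 7 1; 0 0 0 -10 -56 7 1; 0 0 0 -10 -56 7 1; 0 0 0 -10 -56 7 1"

```text
time_s: 1.98
eef_pos: [0.3894, -0.1324, 0.147]
eef_rot: [0.0, -0.036, 0.999, 0.0]
wrist_force: [0.3, 0.2, 1.3]
opening: 0.995
grasp_force: 0.0
```

>>> servo_tool:
  commands: "0 0 0 -10 -56 7 1; 0 0 0 -10 -56 7 1; 0 0 0 -6 -22 7 1; 0 0 0 0 0 0 1"

```text
time_s: 2.48
eef_pos: [0.4247, -0.2631, 0.1253]
eef_rot: [-0.001, -0.036, 0.999, 0.001]
wrist_force: [0.4, -0.3, -0.1]
opening: 1.0
grasp_force: 0.0
```

>>> servo_tool:
  commands: "0 0 0 -8 -43 0 1; 0 0 0 -8 -43 0 1; 0 0 0 0 0 0 1"

```text
time_s: 2.85
eef_pos: [0.4478, -0.3481, 0.1266]
eef_rot: [0.0, -0.036, 0.999, -0.0]
wrist_force: [-0.1, -0.7, -1.2]
opening: 0.999
grasp_force: 0.0
```

```bash
python3 - <<'E'
from h import *
c=calibration("wrist"); im=camera("wrist"); cv2.imwrite("pics/w1.png",im)
p=[.4472,-.3478,.0727]
print(proj(c,se2(p,[[-.1,0,.03],[.08,0,.03],[.08,.011,.03],[.08,-.011,.03],[.19,0,.015],[.19,.05,.015]])).round(0).tolist(),get_obs()["eef_pos"])
E
```

```text
[[279.0, 78.0], [279.0, 299.0], [291.0, 299.0], [266.0, 299.0], [279.0, 380.0], [326.0, 380.0]] [ 0.44723748 -0.34620409  0.12611789]
```

View pics/w1.png

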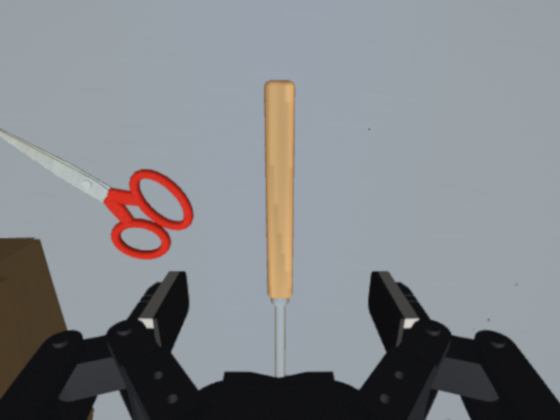

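The wrist view matches the predicted handle ends (279,80) and (279,298) within 1–2 px. Descending to grasp.

>>> servo_tool:
  commands: "0 0 0 0 0 40 1; 0 0 0 0 0 40 1; 0 0 0 0 0 34 1; 0 0 0 0 0 8 1; 0 0 0 0 0 0 0.6"

```text
time_s: 3.52
eef_pos: [0.4474, -0.3457, 0.0047]
eef_rot: [-0.0, -0.037, 0.999, 0.0]
wrist_force: [0.0, 0.3, -0.2]
opening: 0.819
grasp_force: 0.0
```

>>> servo_tool:
  commands: "0 0 0 0 0 0 0; 0 0 0 0 0 0 0; 0 0 0 0 0 0 0; 0 0 0 0 0 0 0; 0 0 0 0 0 0 0"

```text
time_s: 4.15
eef_pos: [0.4482, -0.3476, 0.0056]
eef_rot: [0.001, -0.037, 0.999, -0.001]
wrist_force: [0.0, 0.8, 8.0]
opening: 0.243
grasp_force: 61.0
```

>>> servo_tool:
  commands: "0 0 0 0 0 -20 0; 0 0 0 0 0 -60 0; 0 0 0 0 0 -60 0; 0 0 0 0 0 -60 0; 0 0 -0.083 0 0 -58 0"

```text
time_s: 4.78
eef_pos: [0.447, -0.3463, 0.2655]
eef_rot: [0.0, -0.079, 0.997, -0.0]
wrist_force: [0.5, -0.3, -1.2]
opening: 0.241
grasp_force: 59.7
```

>>> servo_tool:
  commands: "0 0 0 -32 43 0 0; 0 0 0 -32 43 0 0; 0 0 0 -32 43 0 0; 0 0 0 -32 43 0 0; 0 0 0 0 0 0 0"

```text
time_s: 5.4
eef_pos: [0.5479, -0.1534, 0.2632]
eef_rot: [0.0, -0.081, 0.997, 0.0]
wrist_force: [-0.0, -0.1, -1.0]
opening: 0.243
grasp_force: 59.7
```

```bash
python3 - <<'E'
from h import *
s=camera("scene");t=camera("top");print(get_obs())
r=lambda a,f:cv2.resize(a,None,fx=f,fy=f,interpolation=cv2.INTER_CUBIC)
cv2.imwrite("pics/s2.png",np.hstack([r(s[110:250,270:370],4),r(t[115:255,285:385],4)]))
E
```

```text
{'time_s': 5.5, 'q': array([-4.87035608e-01,  1.41623778e-01,  1.58723498e+00, -6.19806087e-04,
        1.41250153e+00, -2.21550803e+00]), 'dq': array([-0.03589289,  0.00140496,  0.00061098, -0.00278362, -0.00485285,
       -0.00126247]), 'joint_efforts': array([ 1.37948759e+00, -4.41790044e+01, -3.66822338e+01,  1.45916152e-01,
        2.65189813e-02,  4.17842169e-02]), 'eef_pos': array([ 0.54688071, -0.15654192,  0.26289377]), 'eef_rot': array([-6.60062957e-05, -7.88050623e-02,  9.96889991e-01, -3.20623235e-04]), 'wrist_force': array([-0.65563329,  0.21173301, -1.44729737]), 'torque': array([-0.04167156,  0.04039774,  0.03797759]), 'grasp_force': 59.71691966056824, 'opening': 0.24640598911765677}
```

View pics/s2.png

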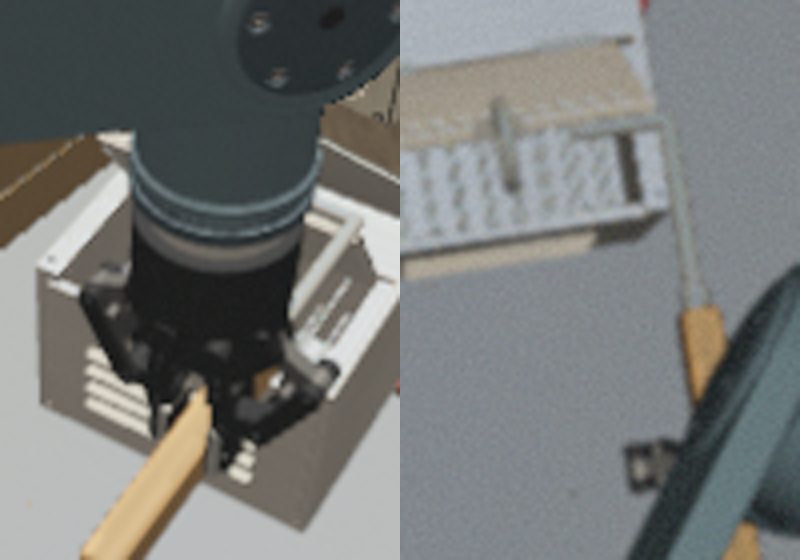

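Top view: the pin runs (349.5,145.5) to (328,148), and its line meets the ring at about (311.5,150). The ring's centre is at (311.5,151). I'll check the pole's position in the grip numerically.

```bash
cat >>h.py <<'E'
def hookpts():
    o=get_obs(); w,x,y,z=o["eef_rot"]; R=Ro.from_quat([x,y,z,w]).as_matrix()
    L=np.array([[-.19,0,-.0105],[-.19,.025,-.0105],[-.19,.05,-.0105]])
    return L@R.T+o["eef_pos"],R
def flapfit():pass
E
python3 - <<'E'
from h import *
H,R=hookpts();print(H.round(4));print(proj(calibration("top"),H).round(1).tolist())
print(proj(calibration("scene"),H).round(1).tolist(), [[ (300)/4+270,(312)/4+110],[358/4+270,222/4+110]])
d=np.array([.7191,-.0322,.2732])-H[1];print("ring-pin in tool",(R.T@d*1000).round(1))
E
```

```text
[[ 0.7345 -0.1267  0.2734]
 [ 0.7306 -0.102   0.2733]
 [ 0.7267 -0.0773  0.2733]]
[[352.4, 144.3], [341.5, 145.9], [330.7, 147.5]]
[[359.8, 166.1], [350.1, 162.1], [340.6, 158.2]] [[345.0, 188.0], [359.5, 165.5]]
ring-pin in tool [ 0.4 70.7  0.1]
```

>>> servo_tool:
  commands: "0 0 0 0 20 0 0; 0 0 0 0 20 0 0; 0 0 0 0 14 0 0; 0 0 0 0 14 0 0; 0 0 0 0 0 0 0"

```text
time_s: 6.12
eef_pos: [0.5364, -0.0887, 0.2624]
eef_rot: [0.0, -0.079, 0.997, -0.0]
wrist_force: [0.2, 0.4, -1.9]
opening: 0.245
grasp_force: 59.7
```

```bash
python3 - <<'E'
from h import *
s=camera("scene");t=camera("top");w=camera("wrist");o=get_obs();print(o["wrist_force"],o["torque"])
H,R=hookpts();print(H.round(4))
r=lambda a,f:cv2.resize(a,None,fx=f,fy=f,interpolation=cv2.INTER_CUBIC)
cv2.imwrite("pics/s3.png",np.hstack([r(s[130:210,270:350],5),r(t[125:205,280:360],5)]))
E
```

```text
[ 0.48487813 -1.28482703 -0.85667501] [-0.02736814  0.03137163 -0.01810304]
[[ 0.7243 -0.0605  0.2729]
 [ 0.7205 -0.0358  0.2728]
 [ 0.7166 -0.0111  0.2728]]
```

View pics/s3.png

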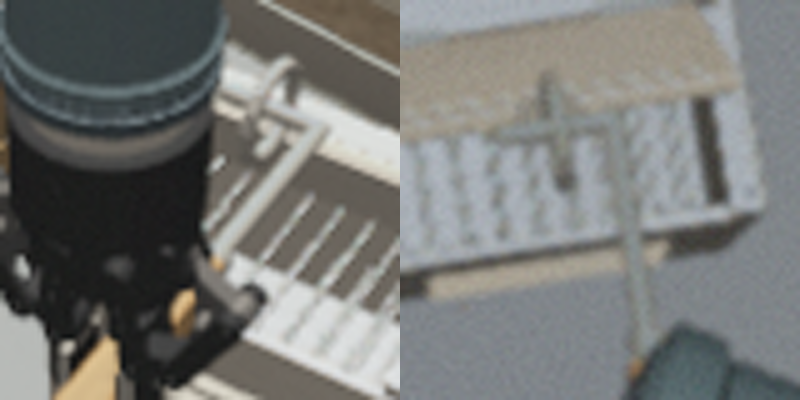

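The pin is clearly through the ring: in the top crop it runs (500,132) to (615,120) across the ring at (560,130). Swinging the flap along the arc.

>>> servo_tool:
  commands: "0 0 0 14 0 8 0; 0 0 0 11 0 10 0; 0 0 0 10 0 10 0; 0 0 0 8 0 11 0; 0 0 0 7 0 12 0"

```text
time_s: 6.9
eef_pos: [0.4867, -0.0977, 0.2106]
eef_rot: [0.0, -0.078, 0.997, -0.0]
wrist_force: [0.4, 0.2, -1.4]
opening: 0.245
grasp_force: 59.8
```

>>> servo_tool:
  commands: "0 0 0 5 0 13 0; 0 0 0 5 0 13 0; 0 0 0 3 0 13 0; 0 0 0 2 0 14 0; 0 0 0 0 0 0 0"

```text
time_s: 7.52
eef_pos: [0.4713, -0.0994, 0.1568]
eef_rot: [-0.001, -0.078, 0.997, 0.001]
wrist_force: [-0.1, -0.6, -1.1]
opening: 0.242
grasp_force: 59.8
```

```bash
python3 - <<'E'
from h import *
s=camera("scene");t=camera("top");o=get_obs();print(o["wrist_force"],o["torque"],o["grasp_force"])
H,R=hookpts();print(H.round(4))
r=lambda a,f:cv2.resize(a,None,fx=f,fy=f,interpolation=cv2.INTER_CUBIC)
cv2.imwrite("pics/s4.png",np.hstack([r(s[140:240,270:370],4),r(t[105:205,260:360],4)]))
E
```

```text
[ 0.35680481  0.68870545 -1.26828207] [0.01709337 0.03438982 0.03515901] 59.769607186317444
[[ 0.66   -0.0703  0.1687]
 [ 0.6562 -0.0456  0.1687]
 [ 0.6523 -0.0209  0.1687]]
```

View pics/s4.png

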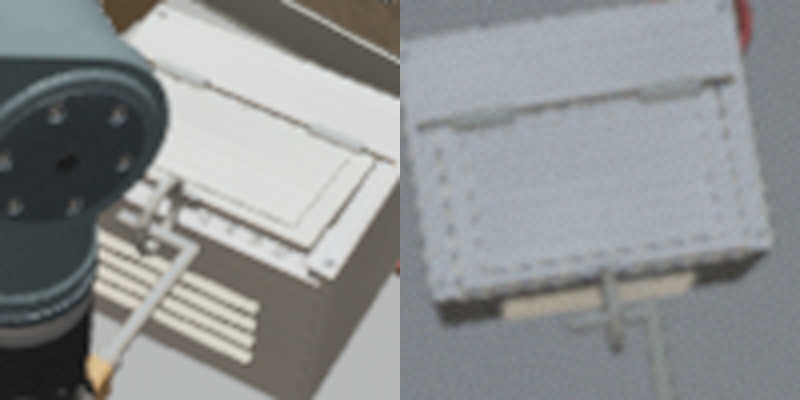

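The flap is nearly shut (about 0.2), with the pin still in the ring. Pushing on to the stop while watching the force.

>>> servo_tool:
  commands: "0 0 0 0 0 10 0; 0 0 0 0 0 10 0; 0 0 0 0 0 6 0; 0 0 0 0 0 3 0; 0 0 0 0 0 0 0"

```text
time_s: 8.25
eef_pos: [0.4727, -0.0999, 0.1295]
eef_rot: [0.0, -0.078, 0.997, -0.0]
wrist_force: [0.4, -0.7, 0.4]
opening: 0.251
grasp_force: 60.2
```

>>> servo_tool:
  commands: "0 0 0 0 0 2 0; 0 0 0 0 0 2 0; 0 0 0 0 0 0 0"

```text
time_s: 8.62
eef_pos: [0.4726, -0.0999, 0.1254]
eef_rot: [0.0, -0.078, 0.997, -0.0]
wrist_force: [2.1, -0.4, 1.2]
opening: 0.247
grasp_force: 60.2
```

>>> servo_tool:
  commands: "0 0 0 0 0 3 0; 0 0 0 0 0 0 0"

```text
time_s: 8.88
eef_pos: [0.4723, -0.0998, 0.1221]
eef_rot: [-0.0, -0.078, 0.997, 0.0]
wrist_force: [1.0, 1.2, 0.8]
opening: 0.247
grasp_force: 60.1
```

>>> servo_tool:
  commands: "0 0 0 0 0 3 0; 0 0 0 0 0 0 0"

```text
time_s: 9.12
eef_pos: [0.4723, -0.0999, 0.1191]
eef_rot: [0.0, -0.078, 0.997, 0.0]
wrist_force: [0.4, 0.5, 2.1]
opening: 0.243
grasp_force: 60.2
```

```bash
python3 - <<'E'
from h import *
t=camera("top");s=camera("scene");o=get_obs();print(o["wrist_force"],o["torque"],o["grasp_force"])
H,R=hookpts();print(H.round(4))
r=lambda a,f:cv2.resize(a,None,fx=f,fy=f,interpolation=cv2.INTER_CUBIC)
cv2.imwrite("pics/s5.png",np.hstack([r(s[140:240,270:370],4),r(t[105:205,260:360],4)]))
E
```

```text
[0.98912659 0.99944429 1.67789461] [ 0.21856759 -0.6533793   0.01036657] 60.23226499557495
[[ 0.66   -0.0704  0.1298]
 [ 0.6561 -0.0457  0.1298]
 [ 0.6522 -0.021   0.1298]]
```

View pics/s5.png

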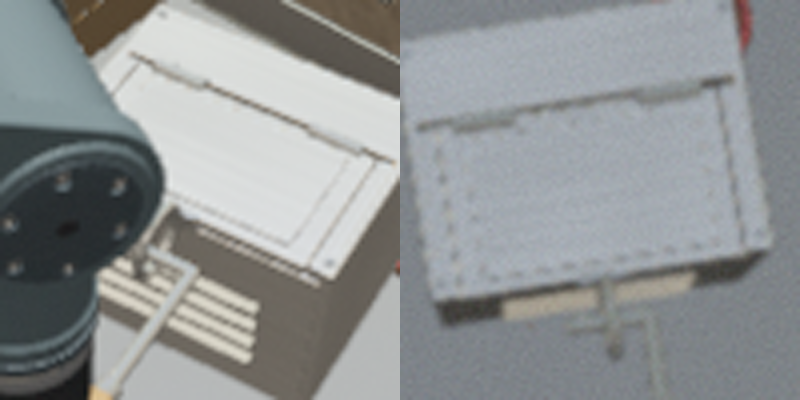

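```bash
python3 - <<'E'
from h import *
H,R=hookpts()
for z in(.130,.136,.142,.148):
    H[:,2]=z; print(z,proj(calibration("scene"),H)[0].round(1),proj(calibration("top"),H)[0].round(1))
P=[.7662,-.0248,.1559]
for a in(0,.04,.08,.12,.2):print(a,proj(calibration("scene"),se2(P,[.025-.11*np.cos(a),-.091,.162+.11*np.sin(a)])).round(1))
E
```

```text
0.13 [317.1 211.4] [321.9 184. ]
0.136 [317.3 209.9] [322.1 183.7]
0.142 [317.4 208.4] [322.3 183.4]
0.148 [317.6 206.9] [322.5 183.2]
0 [[345.1 206.6]]
0.04 [[345.3 205.4]]
0.08 [[345.5 204.2]]
0.12 [[345.8 203. ]]
0.2 [[346.5 200.3]]
```

The bend at scene pixel (318.8,207.5) puts the pin at z≈0.143, so it rests on the ring's lower wire with the flap at its stop and the pole tilted slightly in the grip. Centring the pin in the hole and withdrawing sideways.

>>> servo_tool:
  commands: "0 0 0 0 0 -7 0; 0 0 0 0 0 -6 0; 0 0 0 0 0 0 0; 0 0 0 0 -10 0 0; 0 0 0 0 -15 0 0"

```text
time_s: 9.85
eef_pos: [0.4762, -0.1252, 0.1321]
eef_rot: [-0.0, -0.078, 0.997, -0.0]
wrist_force: [0.1, -0.2, -2.4]
opening: 0.242
grasp_force: 59.8
```

>>> servo_tool:
  commands: "0 0 0 0 -20 0 0; 0 0 0 0 -20 0 0; 0 0 0 0 -20 0 0; 0 0 0 15 -20 0 0; 0 0 0 0 0 0 0"

```text
time_s: 10.48
eef_pos: [0.4735, -0.208, 0.1322]
eef_rot: [-0.0, -0.077, 0.997, -0.0]
wrist_force: [0.7, 0.1, -1.0]
opening: 0.246
grasp_force: 59.8
```

```bash
python3 - <<'E'
from h import *
t=camera("top");s=camera("scene");o=get_obs();print(o["wrist_force"],o["torque"],o["eef_pos"])
r=lambda a,f:cv2.resize(a,None,fx=f,fy=f,interpolation=cv2.INTER_CUBIC)
cv2.imwrite("pics/s6.png",np.hstack([r(s[140:280,270:370],4),r(t[105:245,260:360],4)]))
E
```

```text
[ 0.91414065  0.18553049 -1.68684017] [-0.02758634  0.02681267 -0.02375635] [ 0.47380225 -0.20635996  0.13214858]
```

View pics/s6.png

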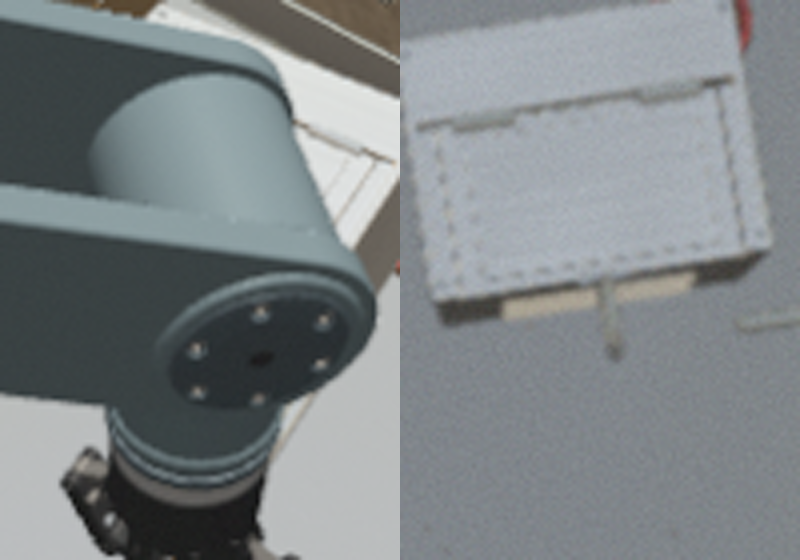

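The pole is out of the ring and the flap sits level with the roof; the hook tip at top-crop (740,325) is clear. Now I'll lay the pole down well to the right of the cabinet.

>>> servo_tool:
  commands: "0 0 0 30 -48 0 0; 0 0 0 30 -48 0 0; 0 0 0 0 0 40 0; 0 0 0 0 0 40 0; 0 0 0 0 0 30 0"

```text
time_s: 11.2
eef_pos: [0.4293, -0.3092, 0.0206]
eef_rot: [-0.0, -0.078, 0.997, 0.001]
wrist_force: [-0.6, -0.8, -1.6]
opening: 0.244
grasp_force: 59.9
```

>>> servo_tool:
  commands: "0 0 0 0 0 8 0; 0 0 0 0 0 4 0; 0 0 0 0 0 4 0; 0 0 0 0 0 0 0"

```text
time_s: 11.7
eef_pos: [0.4307, -0.3109, 0.0076]
eef_rot: [0.001, -0.078, 0.997, -0.001]
wrist_force: [2.1, 0.8, 3.0]
opening: 0.243
grasp_force: 60.6
```

Touching down; release with the fingers partly open, then rise.

>>> servo_tool:
  commands: "0 0 0 0 0 0 0.35; 0 0 0 0 0 0 0.5; 0 0 0 0 0 0 0.7; 0 0 0 0 0 0 0.7; 0 0 0 0 0 0 0.7"

```text
time_s: 12.32
eef_pos: [0.4295, -0.3101, 0.0062]
eef_rot: [-0.0, -0.078, 0.997, 0.0]
wrist_force: [0.4, 0.5, 0.4]
opening: 0.698
grasp_force: 0.0
```

>>> servo_tool:
  commands: "0 0 0 0 0 -10 0.7; 0 0 0 0 0 -30 0.7; 0 0 0 0 0 -50 0.7; 0 0 0 0 0 -50 0.7; 0 0 0 0 0 0 0.7"

```text
time_s: 12.95
eef_pos: [0.4319, -0.3127, 0.1518]
eef_rot: [0.003, -0.078, 0.997, -0.004]
wrist_force: [0.5, 0.8, -0.4]
opening: 0.7
grasp_force: 0.0
```

```bash
python3 - <<'E'
from h import *
c=calibration("wrist"); w=camera("wrist"); print(get_obs()["eef_pos"],get_obs()["opening"])
hsv=cv2.cvtColor(w,cv2.COLOR_BGR2HSV); m=cv2.inRange(hsv,(8,80,90),(25,255,255))
n,l,s,ce=cv2.connectedComponentsWithStats(m)
for i in range(1,n):
    if s[i,4]>800: print("wood",s[i],ce[i].round(0),cv2.minAreaRect(np.argwhere(l==i)[:,::-1].astype(np.float32)))
p=[.4307,-.3109,.156]
print("pred",proj(c,se2(p,[[-.1,0,.03],[.08,0,.03],[.19,0,.015]])).round(0).tolist())
# flap: compare the top picture with the last one showing it shut
t=camera("top").astype(float); g=cv2.resize(cv2.imread("pics/s6.png")[:,400:].astype(float),(100,140),interpolation=cv2.INTER_AREA)
print("flap region diff",np.abs(t[105:205,260:345]-g[:100,:85]).mean())
o=cv2.imread("pics/top0.png").astype(float); print("straight pole diff",np.abs(t[190:300,155:195]-o[190:300,155:195]).mean())
E
```

```text
[ 0.43068561 -0.3113662   0.14915498] 0.6997838326909417
wood [ 270   82   26  200 4823] [282. 178.] ((282.4999694824219, 181.49996948242188), (198.99996948242188, 24.999996185302734), 90.0)
pred [[282.0, 79.0], [281.0, 283.0], [281.0, 361.0]]
flap region diff 2.6660833333333334
straight pole diff 4.067727272727272
```

```bash
python3 -c "
from bench import *
print(hand_in())"
```

```text
the job is handed in; nothing more can be done
None
```

I handed the job in at about 13 s: the flap is pushed shut against its stop, and the hooked pole was unhooked and laid flat on the worktop, clear of the cabinet. I never reached for the straight pole, and no verdict came back.

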